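Seat the grille locking pin in the clear well of the key rack

TASK

Take the steel locking pin out of its wooden stand and push it, tip down, into one of the two wells in the top of the key rack until it bottoms firmly, with the rim lying within the black band on its shank. A glass marble has fallen into one of the wells: if the whole band still stands above the rim when the pin bottoms, draw the pin out and use the other well. Push past the ball catch but do not force it, let go of the pin, and leave the other things on the ledge alone.

Things in the scene. Friction and masses are not known exactly. Their poses are not given: they have to be found in the camera images.
- pin: loose steel pin, 125 mm long, 0.11 to 0.23 kg, at the start upright in the stand, tip 5 mm above the ledge. Origin at the centre of its tip (lower end), z along it to the head. Shank 16 mm diameter, tapering to 12 mm over the last 6 mm. A black band on the shank runs from 65 to 75 mm above the tip. Ribbed round head, 24 mm diameter, from 85 to 125 mm above the tip: grip it there.
- stand: fixed wooden block 70 x 70 x 45 mm high, origin at the centre of its underside on the ledge; a loose 22 mm hole, 40 mm deep, goes down its middle and holds the pin at the start.
- rack: fixed steel block 60 (x) x 180 (y) x 85 mm high, origin at the centre of its underside on the ledge, z up. A comb of hanging keys on its front (-x) reaches 53 mm from the origin. The flat top has two blind wells 70 mm apart along y, 17.6 mm in diameter. Their floors (floor0, floor1) are springy rubber pads 66 to 74 mm below the rim (not known exactly), giving 1 mm per 10 N. Over 30 N on them does damage.
- well0 (a point): centre of the mouth of the well on the rack's -y side, level with the rim, 85 mm above the ledge. In each well, 20 mm below the rim, a sprung ball catch bulges in from the side: it stops the tip at first, yields to a push of roughly 4 to 10 N, then grips the shank, so the pin slides with 4 to 8 N and stays where it is left. Only a steady push of over 12 N at a standstill shows it has bottomed.
- well1 (a point): centre of the mouth of the well on the rack's +y side, level with the rim, 85 mm above the ledge; same catch. On the floor of one of the two wells (not known which) lies a loose glass marble of 15 mm diameter: there the pin bottoms 51 to 59 mm deep, the whole band above the rim; in the other well it bottoms with the rim within the band.
- bowl: loose pale blue ceramic bowl, 130 mm wide, 55 mm high, origin under its centre; not to be disturbed
- flashlight: loose orange plastic flashlight lying on the ledge along its y axis, 150 mm long, 44 mm high; not to be disturbed
- case: loose silver aluminium sunglasses case, 70 x 160 x 49 mm high, origin under its centre; not to be disturbed
- keyring: loose key with a black fob lying flat, 105 mm long along x, 8 mm high; not to be disturbed
- padlock: loose brass padlock standing upright, 22 x 45 x 69 mm high, origin under its centre; not to be disturbed
- doorstop: loose black rubber door wedge, 90 x 35 x 28 mm high, origin under its centre; not to be disturbed
Not all that is in view belongs to the job. What is shaped like the pin but blue is not meant.

How it is judged:
By the outcome, as a careful person would: the job done as asked, in the order asked, and still so for the second after the job is handed in, with the robot touching nothing.
It also fails if it takes over 58 s, if anything falls off the work surface, if the arm or the gripper's body presses on something with over 40 N, if the wrist force passes 120 N, or if a joint passes its speed limit or range.

ROBOT

A 6-joint arm with a two-finger parallel gripper is mounted at the origin on the work surface. World frame = base frame: x ahead of the robot, y to its left, z up, the work surface at z = 0. Lengths are in m, angles in rad, forces in N, time in s.
With the tool pointing down it reaches from about 0.35 to 0.85 m from the base axis. Payload 8.1 kg.
Tool frame: the origin (TCP) lies midway between the tips of the shut fingers; the grasp point (between the pads) lies 19 mm behind it; z points along the fingers, y is the line along which they close (so a half turn about z gives the same grasp; the last joint's range is limited). The gripper opens to 85 mm and grips with 20 to 120 N. Pads are 22 mm wide; open, the fingers measure 114 mm over their backs; the gripper's body (76 mm by 85 mm) begins 54 mm behind the grasp point. The pads swing forward as they close: fully open they stand 13 mm farther back than shut.
Start: joints at [1.145, 0.13, 1.488, -0, 1.523, -0.085], TCP at [0.201, 0.566, 0.231] pointing down, gripper open.
Joint ranges: [-2.96, 2.96], [-0.89, 2.26], [0.02, 2.5], [-1.34, 4.48], [0, 2.73], [-2.66, 2.66]. Speed limits (rad/s): [2.39, 2.39, 2.79, 3.14, 3.14, 3.14].

INTERFACE

Orientations are given as a unit quaternion [x, y, z, w].
In Python, from workcell import robot gives the robot as it stands. The module is installed in compiled form; this text tells all that it offers.
- The arm moves only by the shell command python3 -m jog 'ROWS' [OPENING] [FORCE]. ROWS is JSON, a list of rows, each an object of numbers: "tx", "ty", "tz": the shift along the tool's x, y, z in m; "yaw": the turn about the tool's z in degrees. A call has exactly 5 rows; each row shifts and turns the commanded pose from where the row before left it, along the tool's axes as they then stand; what a row does not reach is not made up. A row lasts 1/10 s, in which the tool goes at most 50 mm and 8.59 degrees, less where a joint would pass 70% of its speed; a pose out of reach is approached as far as the arm can. A call with a gripper value outside its range is refused whole. OPENING is the opening in per cent of the stroke, from 0 (shut) to 100 (fully open), set as the call begins (- or left out, the last holds). The fingers move at their own pace and stop on an object; FORCE is the grip in N (left out, the last holds). Time passes only in rows, so rows that do not move let the fingers close, or fill a call up. It gives the time, the measured TCP pose, the force and the opening at its end, in the units of the state.
- robot.get_obs(): the state, without advancing time (a new reading comes with each control period).
- robot.get_image(name): name is "scene" or "top" or "wrist"; returns a dict with "frame" (384x512x3 uint8, red, green, blue), "range_z" (384x512 float32, m along the optical axis (not along the pixel's ray), 0 where there is no reading), "fov_y" (degrees; the focal length in pixels is half the picture's height over the tangent of half this angle, whatever the lens; pixels are square), "cx", "cy" (the principal point, pixels), "camera_from_world" (4x4, takes a point from world to camera coordinates). Camera axes: x right, y up, looking along -z (the intrinsics and any distortion apply to the point x, -y, -z); pixel columns grow to the right and rows downward; lengths in m; the calibration is good to about 2 mm. The wrist camera is an equidistant fisheye: a pixel r from the principal point sees the ray r / f radians off the axis. A picture is of the moment at which its call begins.
- robot.sign_off(): hands the job in, once; it reports no verdict.
The state is a dict: "time": time; "q": joint angles; "qvel": joint speeds; "joint_torque": joint torques, N m; "ee_pos": TCP position; "eef_rot": TCP orientation; "contact_force": force on the tool from outside, world axes, zero at the start; "moment": the same for the moment, N m; "grip_width": finger opening in m.
Only numpy, scipy, OpenCV 4.12 (cv2) and the standard library are available. Lean on these libraries where they do the work, as an engineer would, in place of code of your own. Each camera call takes 0.05 s, during which the arm holds its last target. There are 200 camera calls.

## Working session

There is one attempt and no reset: what is moved stays moved. The work goes in short steps, Python scripts to look and compute and a shell command to move; the robot and the scene stay as the last step left them, time stands still between calls to the robot, and variables do not carry over. Pictures are saved under pics/ and viewed, on a budget of 10 in all, crops included, one or two more only if the job needs it, and the job is handed in when it is done.

```bash
mkdir -p pics
cat > h.py <<'E'
from workcell import robot
import numpy as np, cv2
def grab(n):
    d=robot.get_image(n); np.savez(f'{n}.npz',**d); return d
def save(d,name,crop=None,s=1):
    f=d['frame'][...,::-1]
    if crop: f=f[crop[1]:crop[3],crop[0]:crop[2]]
    cv2.imwrite(f'pics/{name}.png',cv2.resize(np.ascontiguousarray(f),None,fx=s,fy=s,interpolation=cv2.INTER_CUBIC))
def ray(d,u,v,fish=False):
    f=192/np.tan(np.radians(float(d['fov_y']))/2)
    x,y=(u-d['cx'])/f,(v-d['cy'])/f
    if fish:
        r=np.hypot(x,y); k=np.sinc(r/np.pi); dc=np.array([x*k,-y*k,-np.cos(r)])
    else: dc=np.array([x,-y,-1.])
    M=np.asarray(d['camera_from_world']); R=M[:3,:3]
    return -R.T@M[:3,3], R.T@dc
def onz(d,u,v,z,fish=False):
    o,r=ray(d,u,v,fish); return o+r*(z-o[2])/r[2]
def cloud(d,fish=False):
    v,u=np.mgrid[:384,:512]; f=192/np.tan(np.radians(float(d['fov_y']))/2)
    x,y=(u-d['cx'])/f,(v-d['cy'])/f
    z=d['range_z']
    if fish:
        r=np.hypot(x,y); k=np.tan(np.minimum(r,1.5))/np.maximum(r,1e-9); x,y=x*k,y*k
    P=np.stack([x*z,-y*z,-z],-1); M=np.asarray(d['camera_from_world'])
    return (P-M[:3,3])@M[:3,:3]
E
python3 - <<'E'
from h import *
for n in('scene','top','wrist'):
    d=grab(n); save(d,n+'0'); M=d['camera_from_world']; print(n,d['fov_y'],d['cx'],d['cy'],(-M[:3,:3].T@M[:3,3]).round(3))
o=robot.get_obs(); print(o)
E
```

```text
scene 42.04884363773693 261.69971351400216 190.26538649153662 [ 1.275 -0.481  0.967]
top 43.07527176018719 253.3545743325326 192.87205551779527 [0.454 0.03  1.386]
wrist 65.70646984690485 254.28489994791724 184.63504941072233 [0.124 0.592 0.373]
{'time': 0.15, 'q': array([ 1.14461153e+00,  1.31026887e-01,  1.48901058e+00,  5.96786853e-06,
        1.52299668e+00, -8.54171810e-02]), 'qvel': array([ 0.00082269, -0.00183937, -0.00440848,  0.00014303,  0.00045608,
        0.00212689]), 'joint_torque': array([ 3.81570453e-04, -5.70066369e+01, -5.01157880e+01, -2.26821380e-04,
        9.74425231e-03, -6.99672853e-06]), 'ee_pos': array([0.20034095, 0.56512483, 0.23047218]), 'eef_rot': array([ 1.69560708e-01,  9.85519481e-01, -6.96537167e-04, -1.85246284e-04]), 'contact_force': array([ 0.07560019,  0.21300281, -0.13437949]), 'moment': array([-0.04464496,  0.0174027 ,  0.00200944]), 'grip_width': 0.0853683467982362}
```

View pics/top0.png

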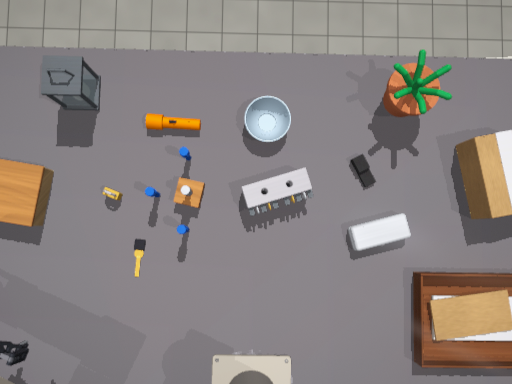

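View pics/scene0.png

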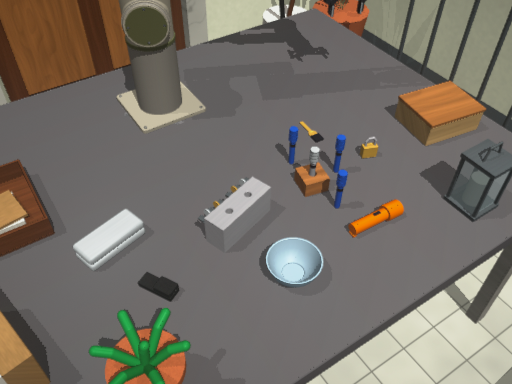

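The top view shows the pin in its stand at about (187,190), with blue decoys at (184,153), (151,191) and (181,229). The wells are at about (264,191) for well1 and (290,184) for well0. The scene view agrees. Next I measure these positions.

Run:
```python
from h import *
T=dict(np.load('top.npz')); S=dict(np.load('scene.npz'))
P=cloud(T); f=T['frame'].astype(int); 
# wells: dark spots inside rack top
roi=np.zeros((384,512),bool); roi[165:220,238:316]=1
top=roi&(abs(P[...,2]-.085)<.008)
print('rack top z',np.median(P[top][:,2]))
m=(top).astype(np.uint8); c=max(cv2.findContours(m,0,2)[0],key=cv2.contourArea); r=cv2.minAreaRect(c); print(r)
bx=[onz(T,*p,.085)[:2].round(4) for p in cv2.boxPoints(r)]; print(bx, np.mean(bx,0))
for (u,v) in((264,191),(290,184)):
    g=f[v-6:v+7,u-6:u+7].mean(-1); w=np.clip(120-g,0,None); yy,xx=np.mgrid[v-6:v+7,u-6:u+7]
    a=(w*xx).sum()/w.sum(),(w*yy).sum()/w.sum(); print('well',a,onz(T,*a,.085))
# pin head
g=f[178:202,172:204]; sat=g.max(-1)-g.min(-1); mm=((sat<30)&(g.mean(-1)>110)).astype(np.uint8)
n,l,st,ce=cv2.connectedComponentsWithStats(mm); i=1+st[1:,4].argmax(); a=ce[i]+[172,178]; print('pin px',a,st[i],onz(T,*a,.128))
hsv=cv2.cvtColor(T['frame'],cv2.COLOR_RGB2HSV)
mo=cv2.inRange(hsv,(5,90,60),(18,255,255))[170:215,165:212]; c=max(cv2.findContours(mo,0,2)[0],key=cv2.contourArea); r=cv2.minAreaRect(c); print('stand',r, onz(T,r[0][0]+165,r[0][1]+170,.045))
mb=cv2.inRange(hsv,(110,150,60),(130,255,255)); n,l,st,ce=cv2.connectedComponentsWithStats(mb)
for i in range(1,n):
    if st[i,4]>15: q=P[l==i]; print('blue',ce[i],q[:,2].max(),np.median(q[q[:,2]>q[:,2].max()-.01],0))
```

```text
rack top z 0.08490422005912351
((276.6946716308594, 187.3538055419922), (23.29292869567871, 66.8423843383789), 73.0724868774414)
[array([0.571 , 0.0363]), array([ 0.6271, -0.1352]), array([ 0.5671, -0.1541]), array([0.5115, 0.017 ])] [ 0.569175 -0.059   ]
well (np.float64(263.7472371776707), np.float64(191.5400963445735)) [ 0.55710166 -0.02409902  0.085     ]
well (np.float64(288.12249208025344), np.float64(184.10278071101726)) [ 0.57844531 -0.08938655  0.085     ]
pin px [173.78888889 186.28888889] [ 0  0  7 24 90] [0.56278912 0.21077779 0.128     ]
stand ((23.823530197143555, 22.205883026123047), (26.436382293701172, 26.19384765625), 14.03624439239502) [0.55441217 0.18087986 0.045     ]
blue [187.82352941 156.58823529] 0.10878499160719804 [0.65126019 0.17905959 0.10566571]
blue [156.15789474 194.36842105] 0.11976023704989384 [0.54664958 0.2636388  0.11479234]
```

Run:
```python
from h import *
S=dict(np.load('scene.npz')); save(S,'s_crop',(190,110,400,270),3.8)
T=dict(np.load('top.npz')); save(T,'t_crop',(130,130,330,250),4)
```

```text
(no output)
```

View pics/t_crop.png

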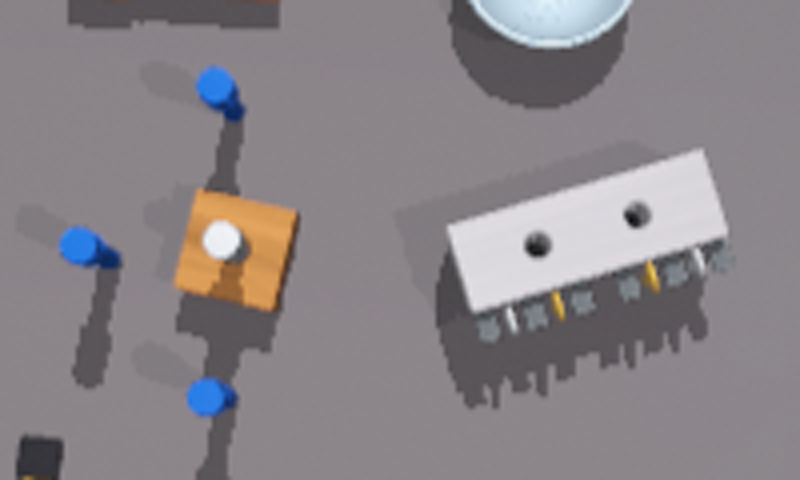

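The crop shows the pin head at about (221,240), offset within the stand (the top leans away). Wells are at crop (538,244) and (638,215). I'll set out above the pin.

```bash
python3 - <<'E'
from h import *
T=dict(np.load('top.npz'))
print(onz(T,184.8,189.6,.13))
for u,v in((216,85),(79,245),(207,397)): print(onz(T,129.6+u/4,129.6+v/4,.13))
E
R='x'; J='python3 -m jog'
python3 -m jog '[{"tx":-0.031,"ty":-0.016},{"tx":-0.031,"ty":-0.016},{"tx":-0.031,"ty":-0.016},{"tx":-0.031,"ty":-0.016},{"tx":-0.031,"ty":-0.016}]'
python3 -m jog '[{"tx":-0.031,"ty":-0.016},{"tx":-0.031,"ty":-0.016},{"tx":-0.031,"ty":-0.016},{"tx":-0.031,"ty":-0.016},{"tx":-0.031,"ty":-0.016}]'
python3 -m jog '[{"tx":-0.031,"ty":-0.016},{"tx":-0.031,"ty":-0.016},{"tx":-0.031,"ty":-0.016},{"tx":-0.031,"ty":-0.016},{"tx":-0.031,"ty":-0.016}]'
python3 -m jog '[{"yaw":5},{"yaw":5},{"yaw":5},{"yaw":5},{"yaw":5}]'
python3 -m jog '[{},{},{},{},{}]'
python3 - <<'E'
from h import *
d=grab('wrist'); save(d,'w1'); o=robot.get_obs(); print(o['ee_pos'],o['eef_rot'],d['camera_from_world'])
E
```

```text
[0.55459167 0.1818921  0.13      ]
[0.65552429 0.18786389 0.13      ]
[0.54957871 0.27292642 0.13      ]
[0.45336403 0.18785634 0.13      ]
[0.20039164 0.56520513 0.23062142] [ 1.69579914e-01  9.85516275e-01 -5.51854585e-04 -1.43180015e-04] [[ 0.33439869  0.94242989 -0.00184689 -0.59890541]
 [-0.89502766  0.31696422 -0.31378204  0.04042617]
 [-0.29513218  0.10658132  0.94949324 -0.38127361]
 [ 0.          0.          0.          1.        ]]validation failed for argument at $[0]...
validation failed for argument at $[0]...
validation failed for argument at $[0]...
validation failed for argument at $[0]...
validation failed for argument at $[0]...
```

View pics/w1.png

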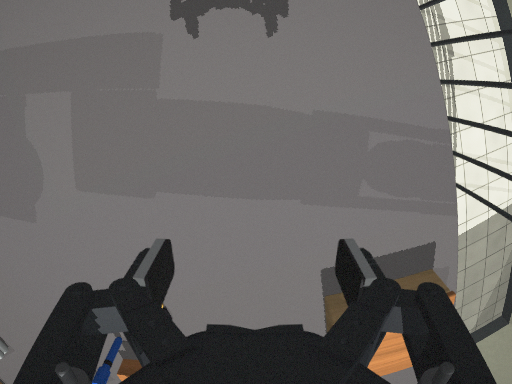

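The rows were refused, probably because each needs all four keys, so the arm hasn't moved. The wrist view shows the fingers at about (160,265) and (350,265).

```bash
python3 -m jog '[{"tx":-0.031,"ty":-0.016,"tz":0,"yaw":0},{"tx":-0.031,"ty":-0.016,"tz":0,"yaw":0},{"tx":-0.031,"ty":-0.016,"tz":0,"yaw":0},{"tx":-0.031,"ty":-0.016,"tz":0,"yaw":0},{"tx":-0.031,"ty":-0.016,"tz":0,"yaw":0}]'
```

```text
time: 0.7
ee_pos: [0.3205, 0.4372, 0.2311]
eef_rot: [0.169, 0.986, -0.0, -0.0]
contact_force: [0.1, -0.8, -0.3]
grip_width: 0.0851
```

```bash
python3 -m jog '[{"tx":-0.031,"ty":-0.016,"tz":0,"yaw":0},{"tx":-0.031,"ty":-0.016,"tz":0,"yaw":0},{"tx":-0.031,"ty":-0.016,"tz":0,"yaw":0},{"tx":-0.031,"ty":-0.016,"tz":0,"yaw":0},{"tx":-0.031,"ty":-0.016,"tz":0,"yaw":0}]' >/dev/null
python3 -m jog '[{"tx":-0.03,"ty":-0.016,"tz":0,"yaw":0},{"tx":-0.03,"ty":-0.016,"tz":0,"yaw":0},{"tx":-0.03,"ty":-0.016,"tz":0,"yaw":0},{"tx":-0.03,"ty":-0.017,"tz":0,"yaw":0},{"tx":-0.03,"ty":-0.017,"tz":0,"yaw":0}]' >/dev/null
python3 -m jog '[{"tx":0,"ty":0,"tz":0,"yaw":5},{"tx":0,"ty":0,"tz":0,"yaw":5},{"tx":0,"ty":0,"tz":0,"yaw":5},{"tx":0,"ty":0,"tz":0,"yaw":5},{"tx":0,"ty":0,"tz":0,"yaw":5}]' 60
python3 - <<'E'
from h import *
d=grab('wrist'); save(d,'w2'); o=robot.get_obs(); print(o['ee_pos'],o['eef_rot'],o['time'])
E
```

```text
time: 2.2
ee_pos: [0.5531, 0.1836, 0.231]
eef_rot: [0.381, 0.925, -0.0, -0.0]
contact_force: [-0.6, 0.1, -0.0]
grip_width: 0.0511
[0.55305804 0.1835738  0.23098496] [ 3.83031155e-01  9.23735385e-01 -1.49057614e-04 -2.25356759e-04] 2.25
```

View pics/w2.png

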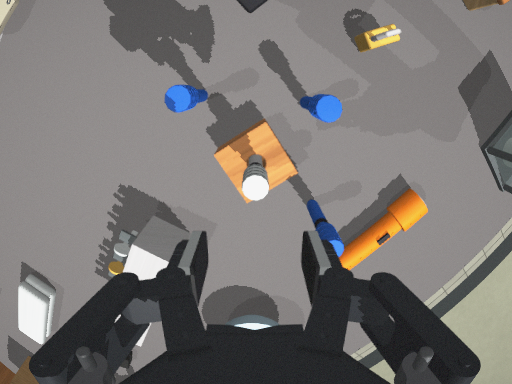

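The pin head is at (256,188), centred between the fingers, with the decoys clear of the finger line.

Run:
```python
from h import *
d=dict(np.load('wrist.npz')); g=d['frame'].astype(int)[165:215,235:277]
m=((g.max(-1)-g.min(-1)<25)&(g.mean(-1)>185)).astype(np.uint8)
n,l,st,ce=cv2.connectedComponentsWithStats(m); i=1+st[1:,4].argmax(); print(st[i])
u,v=ce[i]+[235,165]; p=onz(d,u,v,.13,True); print(u,v,p)
P=cloud(d,True); print('head cloud',np.median(P[165:215,235:277][l==i],0))
o=robot.get_obs(); from scipy.spatial.transform import Rotation as R
r=R.from_quat(o['eef_rot']).as_matrix(); print('tool shift', r.T@(p-o['ee_pos']))
for u,v in((264,191),): pass
```

```text
[  7  10  27  26 532]
255.08834586466165 187.33834586466165 [0.55475611 0.18215245 0.13      ]
head cloud [0.55461569 0.18228271 0.13035174]
tool shift [-0.00223613  0.00024257  0.10098419]
```

```bash
python3 -m jog '[{"tx":-0.002,"ty":0,"tz":0.02,"yaw":0},{"tx":0,"ty":0,"tz":0.025,"yaw":0},{"tx":0,"ty":0,"tz":0.025,"yaw":0},{"tx":0,"ty":0,"tz":0.02,"yaw":0},{"tx":0,"ty":0,"tz":0.02,"yaw":0}]'
python3 -m jog '[{"tx":0,"ty":0,"tz":0.015,"yaw":0},{"tx":0,"ty":0,"tz":0.01,"yaw":0},{"tx":0,"ty":0,"tz":0.005,"yaw":0},{"tx":0,"ty":0,"tz":0,"yaw":0},{"tx":0,"ty":0,"tz":0,"yaw":0}]'
python3 -m jog '[{"tx":0,"ty":0,"tz":0,"yaw":0},{"tx":0,"ty":0,"tz":0,"yaw":0},{"tx":0,"ty":0,"tz":0,"yaw":0},{"tx":0,"ty":0,"tz":0,"yaw":0},{"tx":0,"ty":0,"tz":0,"yaw":0}]' 5 100
```

```text
time: 2.75
ee_pos: [0.5542, 0.1822, 0.1201]
eef_rot: [0.378, 0.926, -0.0, -0.0]
contact_force: [-0.2, 0.8, 0.5]
grip_width: 0.0511
time: 3.25
ee_pos: [0.5552, 0.1824, 0.0922]
eef_rot: [0.379, 0.925, 0.0, 0.001]
contact_force: [-0.1, -0.5, 0.2]
grip_width: 0.0514
time: 3.75
ee_pos: [0.5554, 0.1824, 0.0925]
eef_rot: [0.379, 0.925, 0.0, 0.001]
contact_force: [-0.7, -1.4, 5.5]
grip_width: 0.0218
```

```bash
python3 -m jog '[{"tx":0,"ty":0,"tz":-0.01,"yaw":0},{"tx":0,"ty":0,"tz":-0.015,"yaw":0},{"tx":0,"ty":0,"tz":-0.02,"yaw":0},{"tx":0,"ty":0,"tz":-0.025,"yaw":0},{"tx":0,"ty":0,"tz":-0.025,"yaw":0}]'
python3 -m jog '[{"tx":0,"ty":0,"tz":-0.02,"yaw":0},{"tx":0,"ty":0,"tz":-0.015,"yaw":0},{"tx":0,"ty":0,"tz":-0.01,"yaw":0},{"tx":0,"ty":0,"tz":0,"yaw":0},{"tx":0,"ty":0,"tz":0,"yaw":0}]'
python3 - <<'E'
from h import *
d=grab('wrist'); save(d,'w3'); o=robot.get_obs(); print(o)
from scipy.spatial.transform import Rotation as R
r=R.from_quat(o['eef_rot']).as_matrix(); print(r)
for n,w in (('w1',(.5583,-.0257)),('w0',(.5801,-.0923))): print(n, r.T@np.array([w[0]-o['ee_pos'][0],w[1]-o['ee_pos'][1],0]))
E
```

```text
time: 4.25
ee_pos: [0.5545, 0.1823, 0.1881]
eef_rot: [0.379, 0.925, 0.0, 0.0]
contact_force: [-1.1, -0.7, -1.6]
grip_width: 0.022
time: 4.75
ee_pos: [0.5543, 0.1822, 0.2306]
eef_rot: [0.379, 0.925, -0.0, -0.0]
contact_force: [-0.1, 0.5, -0.8]
grip_width: 0.0216
{'time': 4.8, 'q': array([ 2.29668748e-01,  8.77046683e-02,  1.53644864e+00, -7.85576937e-06,
        1.51946543e+00, -5.63994609e-01]), 'qvel': array([-0.00212378,  0.00668914,  0.00857658,  0.00104165, -0.00101161,
        0.00109364]), 'joint_torque': array([ 9.66432213e-03, -5.65627098e+01, -5.18231678e+01, -1.13904164e-04,
        1.04884763e-03, -4.66783672e-05]), 'ee_pos': array([0.55400927, 0.18210176, 0.229956  ]), 'eef_rot': array([ 3.78861769e-01,  9.25452718e-01, -5.90354303e-04, -8.23258156e-04]), 'contact_force': array([-0.43364886, -0.50444859, -2.12659982]), 'moment': array([0.00644822, 0.04844063, 0.03110261]), 'grip_width': 0.021668973393669615}
[[-7.12926164e-01  7.01236336e-01 -1.97109835e-03]
 [ 7.01238280e-01  7.12926823e-01 -4.68887905e-04]
 [ 1.07644765e-03 -1.71649207e-03 -9.99997947e-01]]
w1 [-1.48777523e-01 -1.45138636e-01  8.89782856e-05]
w0 [-2.11021783e-01 -1.77332610e-01  7.72362761e-05]
```

View pics/w3.png

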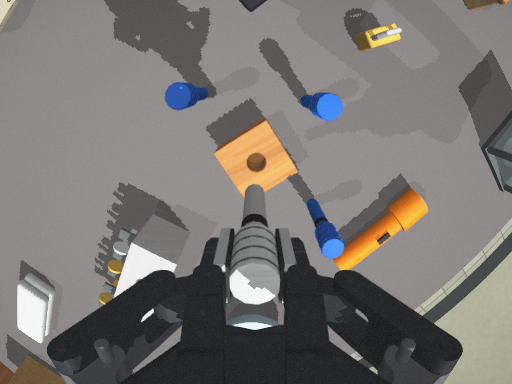

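The pin is held, with its tip at about (255,190), above the empty stand hole at (256,162). I'll move above well1.

```bash
python3 -m jog '[{"tx":-0.009,"ty":-0.009,"tz":0,"yaw":0},{"tx":-0.015,"ty":-0.015,"tz":0,"yaw":0},{"tx":-0.02,"ty":-0.02,"tz":0,"yaw":0},{"tx":-0.02,"ty":-0.02,"tz":0,"yaw":0},{"tx":-0.02,"ty":-0.02,"tz":0,"yaw":0}]' >/dev/null
python3 -m jog '[{"tx":-0.02,"ty":-0.02,"tz":0,"yaw":0},{"tx":-0.02,"ty":-0.02,"tz":0,"yaw":0},{"tx":-0.015,"ty":-0.015,"tz":0,"yaw":0},{"tx":-0.01,"ty":-0.006,"tz":0.015,"yaw":0},{"tx":0,"ty":0,"tz":0.015,"yaw":0}]'
python3 -m jog '[{"tx":0,"ty":0,"tz":0,"yaw":0},{"tx":0,"ty":0,"tz":0,"yaw":0},{"tx":0,"ty":0,"tz":0,"yaw":0},{"tx":0,"ty":0,"tz":0,"yaw":0},{"tx":0,"ty":0,"tz":0,"yaw":0}]'
python3 - <<'E'
from h import *
d=grab('wrist'); save(d,'w4',(156,90,356,240),4); o=robot.get_obs(); print(o['ee_pos'],o['eef_rot'],o['contact_force'])
P=cloud(d,True); print(P[190:196,255,:].round(4))
E
```

```text
time: 5.8
ee_pos: [0.5591, -0.0273, 0.1997]
eef_rot: [0.38, 0.925, -0.0, -0.0]
contact_force: [0.0, -0.5, -2.4]
grip_width: 0.0215
time: 6.3
ee_pos: [0.5596, -0.0251, 0.202]
eef_rot: [0.378, 0.926, 0.0, 0.001]
contact_force: [0.3, -0.0, -1.3]
grip_width: 0.0218
[ 0.55949038 -0.02523668  0.20187218] [3.78574380e-01 9.25570737e-01 1.34381932e-04 4.81470803e-04] [-0.18972409 -0.53309897 -0.42302203]
[[ 0.5542 -0.0196  0.1364]
 [ 0.5536 -0.0191  0.1406]
 [ 0.554  -0.0195  0.1415]
 [ 0.5542 -0.0197  0.1427]
 [ 0.5541 -0.0196  0.1453]
 [ 0.5541 -0.0196  0.1473]]
```

View pics/w4.png

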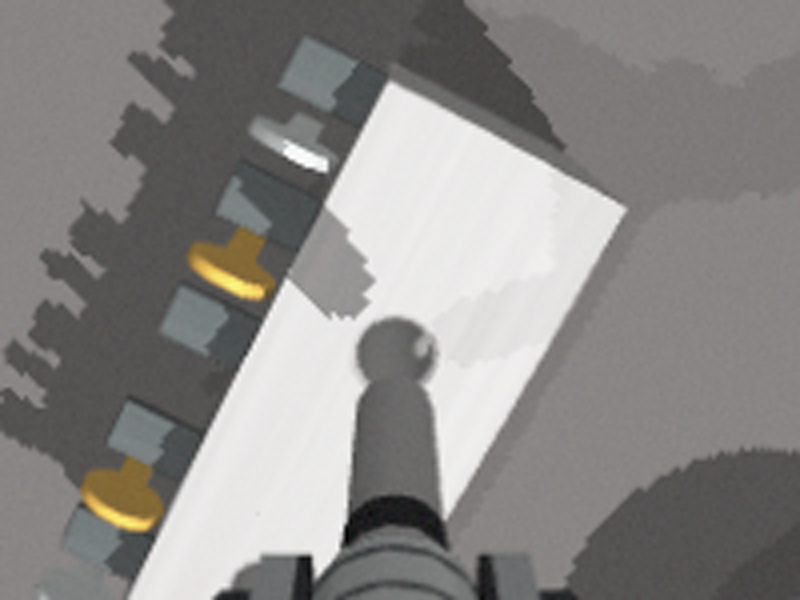

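The crop shows the well mouth centred at about (397,354), 80 px wide, with the pin tip just below it at (395,385). The pin depth readings are vertical along the shank and put its axis on the TCP.

Run:
```python
from h import *
from scipy.spatial.transform import Rotation as R
d=dict(np.load('wrist.npz')); o=robot.get_obs(); r=R.from_quat(o['eef_rot']).as_matrix()
g=cv2.cvtColor(d['frame'],cv2.COLOR_RGB2GRAY)
# mouth boundary: walk outwards from the well centre over upper half, sub-pixel at half level
c=np.array([254.9,178.]); pts=[]
g4=g.astype(np.float32)
for a in np.radians(np.arange(-200,21,8)):
    t=np.arange(5,15,.1); x=c[0]+t*np.cos(a); y=c[1]+t*np.sin(a)
    s=cv2.remap(g4,x.astype(np.float32)[None],y.astype(np.float32)[None],1)[0]
    k=np.argmax(np.gradient(s)); pts.append(onz(d,x[k],y[k],.085,True)[:2])
pts=np.array(pts)
from scipy.optimize import least_squares
f=least_squares(lambda p:np.hypot(*(pts-p[:2]).T)-.0088,pts.mean(0),loss='soft_l1',f_scale=.0005)
print('well',f.x,'res mm',(f.fun*1e3).round(1))
P=cloud(d,True); q=P[188:204,250:261].reshape(-1,3); q=q[(q[:,2]>.12)&(q[:,2]<.175)]
# pin axis: fit 8 mm circle to shank points
for lo,hi in((.12,.15),(.15,.175),(.12,.175)):
    s=q[(q[:,2]>lo)&(q[:,2]<hi)]
    if len(s)>8:
        h=least_squares(lambda p:np.hypot(*(s[:,:2]-p).T)-.008,o['ee_pos'][:2]); print('pin',len(s),s[:,2].min(),h.x)
print(o['ee_pos'])
w=np.r_[f.x,0]
print('tool shift vs TCP',r.T@(w-np.r_[o['ee_pos'][:2],0]),' vs pin',r.T@(w-np.r_[h.x,0]))
```

```text
well [ 0.55847672 -0.02438408] res mm [ 0.2  0.2  0.5  0.   0.1 -0.   0.   0.1 -0.1 -0.  -0.3  0.1  0.5  0.2
  0.  -0.2  0.1 -0.3 -0.3 -0.3 -0.1  0.3  0.8  0.8 -0.4  1.   0.7 -0.3]
pin 102 0.12740204657951995 [ 0.55953161 -0.02543145]
pin 73 0.1502647182116349 [ 0.55946644 -0.02552961]
pin 175 0.12740204657951995 [ 0.55951124 -0.02546582]
[ 0.55949038 -0.02523668  0.20187218]
tool shift vs TCP [ 1.32061021e-03 -1.02153253e-04 -1.10530439e-06]  vs pin [ 1.49606351e-03  4.66881068e-05 -1.15254376e-06]
```

```bash
python3 -m jog '[{"tx":0.0014,"ty":0,"tz":0,"yaw":0},{"tx":0,"ty":0,"tz":0.008,"yaw":0},{"tx":0,"ty":0,"tz":0.01,"yaw":0},{"tx":0,"ty":0,"tz":0.006,"yaw":0},{"tx":0,"ty":0,"tz":0.003,"yaw":0}]'
python3 -m jog '[{"tx":0,"ty":0,"tz":0.002,"yaw":0},{"tx":0,"ty":0,"tz":0.002,"yaw":0},{"tx":0,"ty":0,"tz":0.002,"yaw":0},{"tx":0,"ty":0,"tz":0.002,"yaw":0},{"tx":0,"ty":0,"tz":0,"yaw":0}]'
```

```text
time: 6.85
ee_pos: [0.5573, -0.0245, 0.1726]
eef_rot: [0.379, 0.925, -0.0, -0.001]
contact_force: [0.1, 0.0, -1.3]
grip_width: 0.0219
time: 7.35
ee_pos: [0.5581, -0.0246, 0.1661]
eef_rot: [0.379, 0.925, -0.0, -0.0]
contact_force: [0.3, 0.3, -1.0]
grip_width: 0.0218
```

In the mouth, with no side force. Continuing to the catch, which should be at about z = 0.152.

```bash
python3 -m jog '[{"tx":0,"ty":0,"tz":0.002,"yaw":0},{"tx":0,"ty":0,"tz":0.002,"yaw":0},{"tx":0,"ty":0,"tz":0.002,"yaw":0},{"tx":0,"ty":0,"tz":0.002,"yaw":0},{"tx":0,"ty":0,"tz":0,"yaw":0}]'
python3 -m jog '[{"tx":0,"ty":0,"tz":0.002,"yaw":0},{"tx":0,"ty":0,"tz":0.002,"yaw":0},{"tx":0,"ty":0,"tz":0.002,"yaw":0},{"tx":0,"ty":0,"tz":0.002,"yaw":0},{"tx":0,"ty":0,"tz":0,"yaw":0}]'
```

```text
time: 7.85
ee_pos: [0.5581, -0.0246, 0.1579]
eef_rot: [0.379, 0.925, 0.0, -0.0]
contact_force: [0.8, 1.0, -0.4]
grip_width: 0.022
time: 8.35
ee_pos: [0.5581, -0.0246, 0.1501]
eef_rot: [0.379, 0.925, -0.0, -0.0]
contact_force: [-0.6, 0.0, -2.3]
grip_width: 0.0221
```

```bash
python3 -m jog '[{"tx":0,"ty":0,"tz":0.002,"yaw":0},{"tx":0,"ty":0,"tz":0.002,"yaw":0},{"tx":0,"ty":0,"tz":0.002,"yaw":0},{"tx":0,"ty":0,"tz":0,"yaw":0},{"tx":0,"ty":0,"tz":0,"yaw":0}]'
python3 -m jog '[{"tx":0,"ty":0,"tz":0.002,"yaw":0},{"tx":0,"ty":0,"tz":0.002,"yaw":0},{"tx":0,"ty":0,"tz":0.002,"yaw":0},{"tx":0,"ty":0,"tz":0.002,"yaw":0},{"tx":0,"ty":0,"tz":0,"yaw":0}]'
```

```text
time: 8.85
ee_pos: [0.5581, -0.0246, 0.1441]
eef_rot: [0.379, 0.925, 0.0, -0.0]
contact_force: [0.6, -0.5, -0.9]
grip_width: 0.0224
time: 9.35
ee_pos: [0.5581, -0.0246, 0.1358]
eef_rot: [0.379, 0.925, 0.0, -0.0]
contact_force: [-0.6, -1.4, -0.2]
grip_width: 0.022
```

No catch force has shown, so I'll look.

Run:
```python
from h import *
w=grab('wrist'); s=grab('scene')
a=cv2.resize(w['frame'][120:300,170:340],(680,720))[::1]; b=cv2.resize(s['frame'][150:260,180:300],(785,720),interpolation=2)
im=cv2.resize(np.hstack([a,b])[...,::-1],(800,393)); cv2.imwrite('pics/w5.png',im)
P=cloud(w,True); print(P[150:240:6,255].round(4))
```

```text
[[ 0.5288  0.0043  0.085 ]
 [ 0.5318  0.0013  0.0846]
 [ 0.5346 -0.0014  0.0854]
 [ 0.5374 -0.0041  0.0866]
 [ 0.5407 -0.0074  0.085 ]
 [ 0.5434 -0.0101  0.0863]
 [ 0.5468 -0.0133  0.0853]
 [ 0.55   -0.0165  0.0849]
 [ 0.5529 -0.0193  0.0859]
 [ 0.5527 -0.0192  0.0975]
 [ 0.5529 -0.0194  0.1068]
 [ 0.5527 -0.0192  0.1168]
 [ 0.553  -0.0196  0.1241]
 [ 0.5499 -0.0166  0.1404]
 [ 0.5499 -0.0166  0.147 ]]
```

View pics/w5.png

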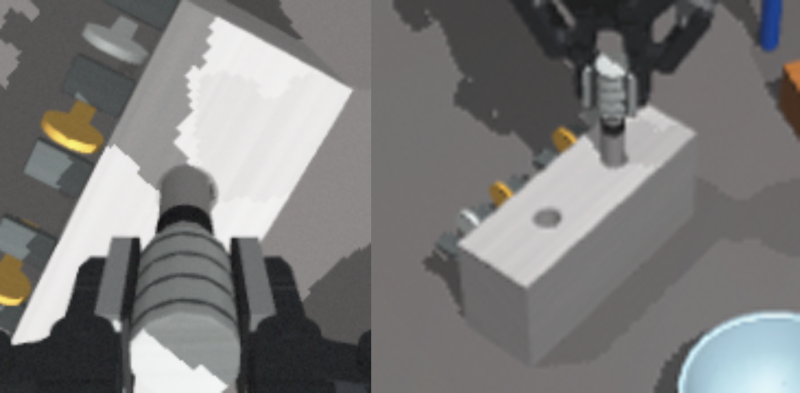

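The pin is in well1 (tip about 36 mm deep) with the band above the rim. I'll continue in small steps and keep the last row moving so that the friction shows.

```bash
python3 -m jog '[{"tx":0,"ty":0,"tz":0.0015,"yaw":0},{"tx":0,"ty":0,"tz":0.0015,"yaw":0},{"tx":0,"ty":0,"tz":0.0015,"yaw":0},{"tx":0,"ty":0,"tz":0.0015,"yaw":0},{"tx":0,"ty":0,"tz":0.0015,"yaw":0}]'
python3 -m jog '[{"tx":0,"ty":0,"tz":0.001,"yaw":0},{"tx":0,"ty":0,"tz":0.001,"yaw":0},{"tx":0,"ty":0,"tz":0.001,"yaw":0},{"tx":0,"ty":0,"tz":0.001,"yaw":0},{"tx":0,"ty":0,"tz":0.001,"yaw":0}]'
```

```text
time: 9.95
ee_pos: [0.5582, -0.0246, 0.1288]
eef_rot: [0.379, 0.925, 0.0, 0.0]
contact_force: [-0.6, -1.2, 4.7]
grip_width: 0.0219
time: 10.45
ee_pos: [0.5581, -0.0246, 0.1237]
eef_rot: [0.379, 0.925, -0.0, -0.0]
contact_force: [-1.8, -0.8, 3.8]
grip_width: 0.0218
```

```bash
python3 -m jog '[{"tx":0,"ty":0,"tz":0.0005,"yaw":0},{"tx":0,"ty":0,"tz":0.0005,"yaw":0},{"tx":0,"ty":0,"tz":0.0005,"yaw":0},{"tx":0,"ty":0,"tz":0.0005,"yaw":0},{"tx":0,"ty":0,"tz":0.0005,"yaw":0}]'
python3 -m jog '[{"tx":0,"ty":0,"tz":0.0005,"yaw":0},{"tx":0,"ty":0,"tz":0.0005,"yaw":0},{"tx":0,"ty":0,"tz":0.0005,"yaw":0},{"tx":0,"ty":0,"tz":0.0005,"yaw":0},{"tx":0,"ty":0,"tz":0.0005,"yaw":0}]'
```

```text
time: 10.95
ee_pos: [0.5582, -0.0246, 0.1213]
eef_rot: [0.379, 0.925, -0.0, -0.0]
contact_force: [-0.5, -1.3, 3.7]
grip_width: 0.0218
time: 11.45
ee_pos: [0.5582, -0.0246, 0.1187]
eef_rot: [0.379, 0.925, 0.0, -0.0]
contact_force: [-1.6, -1.0, 4.3]
grip_width: 0.022
```

```bash
python3 -m jog '[{"tx":0,"ty":0,"tz":0.0003,"yaw":0},{"tx":0,"ty":0,"tz":0.0003,"yaw":0},{"tx":0,"ty":0,"tz":0.0003,"yaw":0},{"tx":0,"ty":0,"tz":0.0003,"yaw":0},{"tx":0,"ty":0,"tz":0.0003,"yaw":0}]'
```

```text
time: 11.95
ee_pos: [0.5582, -0.0246, 0.1173]
eef_rot: [0.379, 0.925, 0.0, -0.0]
contact_force: [-1.7, -0.8, 4.6]
grip_width: 0.0221
```

```bash
python3 -m jog '[{"tx":0,"ty":0,"tz":0.0003,"yaw":0},{"tx":0,"ty":0,"tz":0.0003,"yaw":0},{"tx":0,"ty":0,"tz":0.0003,"yaw":0},{"tx":0,"ty":0,"tz":0.0003,"yaw":0},{"tx":0,"ty":0,"tz":0.0003,"yaw":0}]'
```

```text
time: 12.45
ee_pos: [0.5582, -0.0246, 0.1158]
eef_rot: [0.379, 0.925, -0.0, 0.0]
contact_force: [-1.7, -0.9, 4.2]
grip_width: 0.0218
```

```bash
python3 -m jog '[{"tx":0,"ty":0,"tz":0.0003,"yaw":0},{"tx":0,"ty":0,"tz":0.0003,"yaw":0},{"tx":0,"ty":0,"tz":0.0003,"yaw":0},{"tx":0,"ty":0,"tz":0.0003,"yaw":0},{"tx":0,"ty":0,"tz":0.0003,"yaw":0}]'
```

```text
time: 12.95
ee_pos: [0.5581, -0.0246, 0.1143]
eef_rot: [0.379, 0.925, -0.0, -0.0]
contact_force: [-1.6, -0.9, 4.2]
grip_width: 0.0226
```

```bash
python3 -m jog '[{"tx":0,"ty":0,"tz":0.0004,"yaw":0},{"tx":0,"ty":0,"tz":0.0004,"yaw":0},{"tx":0,"ty":0,"tz":0.0004,"yaw":0},{"tx":0,"ty":0,"tz":0.0004,"yaw":0},{"tx":0,"ty":0,"tz":0.0004,"yaw":0}]'
```

```text
time: 13.45
ee_pos: [0.5582, -0.0246, 0.1123]
eef_rot: [0.379, 0.925, -0.0, -0.0]
contact_force: [-1.6, -0.1, 3.2]
grip_width: 0.0219
```

```bash
python3 -m jog '[{"tx":0,"ty":0,"tz":0.0004,"yaw":0},{"tx":0,"ty":0,"tz":0.0004,"yaw":0},{"tx":0,"ty":0,"tz":0.0004,"yaw":0},{"tx":0,"ty":0,"tz":0.0004,"yaw":0},{"tx":0,"ty":0,"tz":0.0004,"yaw":0}]'
```

```text
time: 13.95
ee_pos: [0.5582, -0.0246, 0.1103]
eef_rot: [0.379, 0.925, -0.0, 0.0]
contact_force: [-1.9, -0.7, 4.9]
grip_width: 0.0221
```

It's past 59 mm, so well1 looks free of the marble.

```bash
python3 -m jog '[{"tx":0,"ty":0,"tz":0.0005,"yaw":0},{"tx":0,"ty":0,"tz":0.0005,"yaw":0},{"tx":0,"ty":0,"tz":0.0005,"yaw":0},{"tx":0,"ty":0,"tz":0.0005,"yaw":0},{"tx":0,"ty":0,"tz":0.0005,"yaw":0}]'
```

```text
time: 14.45
ee_pos: [0.5581, -0.0246, 0.1077]
eef_rot: [0.379, 0.925, -0.0, -0.0]
contact_force: [-1.6, -0.4, 5.0]
grip_width: 0.0222
```

```bash
python3 -m jog '[{"tx":0,"ty":0,"tz":0.0003,"yaw":0},{"tx":0,"ty":0,"tz":0.0003,"yaw":0},{"tx":0,"ty":0,"tz":0.0003,"yaw":0},{"tx":0,"ty":0,"tz":0.0003,"yaw":0},{"tx":0,"ty":0,"tz":0.0003,"yaw":0}]'
```

```text
time: 14.95
ee_pos: [0.5582, -0.0246, 0.1063]
eef_rot: [0.379, 0.925, 0.0, 0.0]
contact_force: [-2.8, -1.1, 4.0]
grip_width: 0.0218
```

```bash
python3 -m jog '[{"tx":0,"ty":0,"tz":0.0003,"yaw":0},{"tx":0,"ty":0,"tz":0.0003,"yaw":0},{"tx":0,"ty":0,"tz":0.0003,"yaw":0},{"tx":0,"ty":0,"tz":0.0003,"yaw":0},{"tx":0,"ty":0,"tz":0.0003,"yaw":0}]'
```

```text
time: 15.45
ee_pos: [0.5581, -0.0246, 0.1047]
eef_rot: [0.379, 0.925, -0.0, -0.0]
contact_force: [-1.6, -0.8, 3.9]
grip_width: 0.0219
```

```bash
python3 -m jog '[{"tx":0,"ty":0,"tz":0.0003,"yaw":0},{"tx":0,"ty":0,"tz":0.0003,"yaw":0},{"tx":0,"ty":0,"tz":0.0003,"yaw":0},{"tx":0,"ty":0,"tz":0.0003,"yaw":0},{"tx":0,"ty":0,"tz":0.0003,"yaw":0}]'
```

```text
time: 15.95
ee_pos: [0.5582, -0.0246, 0.1033]
eef_rot: [0.379, 0.925, -0.0, -0.0]
contact_force: [-2.8, -0.3, 4.7]
grip_width: 0.0222
```

```bash
python3 -m jog '[{"tx":0,"ty":0,"tz":0.0003,"yaw":0},{"tx":0,"ty":0,"tz":0.0003,"yaw":0},{"tx":0,"ty":0,"tz":0.0003,"yaw":0},{"tx":0,"ty":0,"tz":0.0003,"yaw":0},{"tx":0,"ty":0,"tz":0.0003,"yaw":0}]'
```

```text
time: 16.45
ee_pos: [0.5583, -0.0247, 0.1026]
eef_rot: [0.379, 0.925, -0.0, 0.0]
contact_force: [-5.2, -1.6, 9.4]
grip_width: 0.0222
```

Force is rising, so this is bottoming.

```bash
python3 -m jog '[{"tx":0,"ty":0,"tz":0.0003,"yaw":0},{"tx":0,"ty":0,"tz":0.0003,"yaw":0},{"tx":0,"ty":0,"tz":0.0002,"yaw":0},{"tx":0,"ty":0,"tz":0,"yaw":0},{"tx":0,"ty":0,"tz":0,"yaw":0}]'
```

```text
time: 16.95
ee_pos: [0.5585, -0.0248, 0.1022]
eef_rot: [0.379, 0.925, -0.0, 0.0]
contact_force: [-6.2, -1.3, 13.3]
grip_width: 0.0217
```

```bash
python3 -m jog '[{"tx":0,"ty":0,"tz":0.0003,"yaw":0},{"tx":0,"ty":0,"tz":0.0003,"yaw":0},{"tx":0,"ty":0,"tz":0.0002,"yaw":0},{"tx":0,"ty":0,"tz":0,"yaw":0},{"tx":0,"ty":0,"tz":0,"yaw":0}]'
python3 -m jog '[{"tx":0,"ty":0,"tz":0,"yaw":0},{"tx":0,"ty":0,"tz":0,"yaw":0},{"tx":0,"ty":0,"tz":0,"yaw":0},{"tx":0,"ty":0,"tz":0,"yaw":0},{"tx":0,"ty":0,"tz":0,"yaw":0}]'
```

```text
time: 17.45
ee_pos: [0.5586, -0.0249, 0.1018]
eef_rot: [0.379, 0.925, -0.0, 0.001]
contact_force: [-6.9, -2.4, 15.5]
grip_width: 0.022
time: 17.95
ee_pos: [0.5586, -0.0249, 0.1019]
eef_rot: [0.379, 0.925, -0.0, 0.001]
contact_force: [-6.9, -1.5, 16.0]
grip_width: 0.0219
```

Steady 16 N at standstill, about 70 mm deep. Releasing and retracting.

```bash
python3 -m jog '[{"tx":0,"ty":0,"tz":0,"yaw":0},{"tx":0,"ty":0,"tz":0,"yaw":0},{"tx":0,"ty":0,"tz":0,"yaw":0},{"tx":0,"ty":0,"tz":0,"yaw":0},{"tx":0,"ty":0,"tz":0,"yaw":0}]' 60
python3 -m jog '[{"tx":0,"ty":0,"tz":-0.008,"yaw":0},{"tx":0,"ty":0,"tz":-0.015,"yaw":0},{"tx":0,"ty":0,"tz":-0.025,"yaw":0},{"tx":0,"ty":0,"tz":-0.03,"yaw":0},{"tx":0,"ty":0,"tz":-0.02,"yaw":0}]'
python3 -m jog '[{"tx":0,"ty":0,"tz":-0.01,"yaw":0},{"tx":0,"ty":0,"tz":0,"yaw":0},{"tx":0,"ty":0,"tz":0,"yaw":0},{"tx":0,"ty":0,"tz":0,"yaw":0},{"tx":0,"ty":0,"tz":0,"yaw":0}]'
python3 - <<'E'
from h import *
w=grab('wrist'); s=grab('scene')
a=cv2.resize(w['frame'][120:260,180:330],(771,720),interpolation=2); b=cv2.resize(s['frame'][150:260,180:300],(785,720),interpolation=2)
cv2.imwrite('pics/w6.png',cv2.resize(np.hstack([a,b])[...,::-1],(800,370)))
P=cloud(s); q=P[150:230,215:290].reshape(-1,3); q=q[(np.hypot(q[:,0]-.558,q[:,1]+.0245)<.015)]; print('head top z',np.sort(q[:,2])[-15:].round(4))
P=cloud(w,True); q=P.reshape(-1,3); q=q[(np.hypot(q[:,0]-.558,q[:,1]+.0245)<.010)&(q[:,2]<.16)]; h=q[q[:,2]>.13]; print('wrist head top',np.median(h,0),len(h))
E
```

```text
time: 18.45
ee_pos: [0.558, -0.0245, 0.0998]
eef_rot: [0.379, 0.925, -0.0, -0.0]
contact_force: [-0.0, -0.2, -0.2]
grip_width: 0.0513
time: 18.95
ee_pos: [0.5593, -0.0247, 0.2023]
eef_rot: [0.379, 0.925, 0.001, 0.002]
contact_force: [0.8, -0.4, 0.8]
grip_width: 0.0512
time: 19.45
ee_pos: [0.5574, -0.0245, 0.2067]
eef_rot: [0.379, 0.925, -0.0, -0.001]
contact_force: [0.3, -1.0, -0.4]
grip_width: 0.0511
head top z [0.1407 0.1407 0.1407 0.1407 0.1407 0.1408 0.1413 0.1424 0.1424 0.1427
 0.1428 0.143  0.1432 0.1435 0.1444]
wrist head top [ 0.55798691 -0.02435092  0.14082481] 509
```

View pics/w6.png

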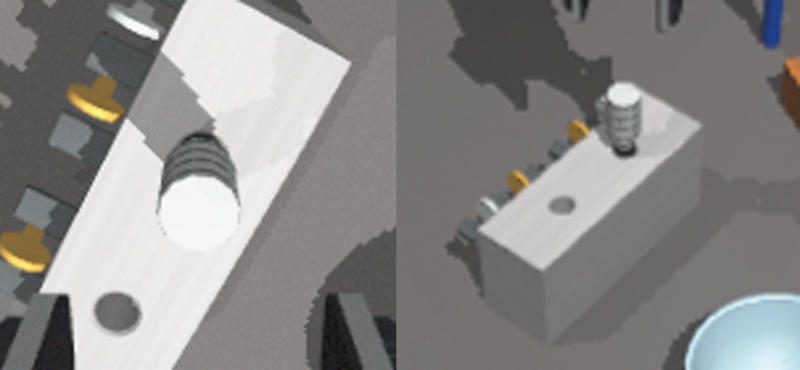

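Head top is at z = 0.141, so the tip is about 69 mm deep. The rim lies within the 65–75 mm band, the scene crop shows only part of the black band above the rim, and the fingers are clear. Handing in.

Run:
```python
from h import *
a=np.load('top.npz')['frame'].astype(int); b=grab('top')['frame'].astype(int)
d=(abs(a-b).max(-1)>60).astype(np.uint8); n,l,st,ce=cv2.connectedComponentsWithStats(d)
print([s.tolist() for s in st[1:] if s[4]>25]); print(robot.sign_off())
```

```text
[[220, 134, 29, 156, 699], [242, 135, 12, 51, 226], [252, 138, 55, 40, 1550], [308, 149, 7, 33, 125], [297, 149, 23, 151, 627], [248, 169, 62, 130, 1375], [180, 185, 11, 10, 80], [226, 189, 20, 100, 434], [235, 276, 52, 23, 702], [215, 300, 72, 56, 2960], [0, 341, 29, 24, 400], [229, 371, 44, 13, 422]]
the job is handed in; nothing more can be done
None
```

The pin is in well1 (the rack's +y side), tip down and released, with the rim inside the black band. I handed the job in at about 19.6 s of the 58 s allowed.

- **Which well:** the pin slid past 59 mm at a steady 4–5 N, so the marble is not in well1. I did not need to try well0.
- **Bottoming:** the force then rose to a steady 16 N at standstill, about 70 mm deep. That is over the 12 N that shows bottoming and under the 30 N limit.
- **After release:** the head top was at z = 0.141 m, which puts the tip about 69 mm below the rim, with the band covering 65–75 mm. The pin sprang back about 1 mm when I let go. The gripper was about 10 cm above where it let go and touching nothing.
- **Other things on the ledge:** comparing the top view before and after, the changes were only at the arm and its shadow, the rack area, the empty stand and the arm's starting corner. The arm hid part of the view around the rack, so that check does not cover everything.

**Checks that did not go to plan:**
- The first moves were refused because rows need all four keys; nothing moved.
- No clear force peak showed at the ball catch, because I read the force only at standstill. A picture confirmed the pin was in the well, and the sliding friction showed once I read the force while moving.

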